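# Pin the pod bin's hinge and hold its lid half open

## Robot

A 7-joint arm with a two-finger parallel gripper is mounted at the origin on the work surface. World frame = base frame: x ahead of the robot, y to its left, z up, the work surface at z = 0. Lengths are in m, angles in degrees, forces in N, time in s.
With the tool pointing down it reaches from about 0.425 to 1.025 m from the base axis. Payload 9.4 kg.
Tool frame: the origin (TCP) lies between the finger pads, 19 mm behind the fingertips; this is the grasp point; z points along the fingers, y is the line along which they close (so a half turn about z gives the same grasp; the last joint's range is limited). The gripper opens to 85 mm and grips with 20 to 120 N. Pads are 22 mm wide; open, the fingers measure 114 mm over their backs; the gripper's body (76 mm by 85 mm) begins 54 mm behind the grasp point. The pads swing forward as they close: fully open they stand 13 mm farther back than shut.
Start: joints at [65.793, 34.337, -0.143, 91.639, 0.103, 54.024, -4.572], TCP at [0.246, -0.682, 0.25] pointing down, gripper open.
Joint ranges: [-147.43, 147.43], [-19.82, 112.94], [-74.19, 73.91], [6.32, 146.72], [-59.91, 239.91], [6.04, 106.73], [-150.56, 150.56]. Speed limits (degrees/s): [127.2, 127.2, 172.46, 172.46, 180, 180, 180].

## Interface

Orientations are given as [roll, pitch, yaw] about the fixed x, y, z axes, in that order (R = Rz(yaw) Ry(pitch) Rx(roll)).
In Python, from plant import arm, eyes gives the robot as it stands.
- The arm moves only by the shell command python3 -m handwheel 'ROWS' [FORCE]. ROWS is JSON, a list that holds one entry, the list of rows, each a list of 7 numbers: the turn, a rotation vector about the tool's x, y, z scaled (see below), then the shift along the tool's x, y, z scaled (see below), then the opening, from -1 (shut) to 1 (fully open). In form: [[[ax, ay, az, x, y, z, claw], ...]]. A call has exactly 8 rows; each row shifts and turns the commanded pose from where the row before left it, along the tool's axes as they then stand; what a row does not reach is not made up. The controller multiplies each number of a shift by 30 cm and each number of a turn by pi rad. A row lasts 1/10 s, in which the tool goes at most 50 mm and 8.59 degrees, less where a joint would pass 70% of its speed; a pose out of reach is approached as far as the arm can. A call with a number of a shift or a turn outside -1 to 1 is refused whole. A call with a gripper value outside its range is refused whole. The fingers move at their own pace and stop on an object; FORCE is the grip in N (left out, the last holds). Time passes only in rows, so rows that do not move let the fingers close, or fill a call up. It gives the time, the measured TCP pose, the force, the opening and the grip force at its end, in the units of the state.
- arm.read_state(): the state, without advancing time (a new reading comes with each control period).
- eyes.snapshot(name): name is "scene" or "top"; returns the picture (480x640x3 uint8, red, green, blue); there is no depth.
- eyes.camera_info(name): a dict with "K" (3x3 intrinsics, pixels), "pose" (4x4, takes a point from camera to world coordinates). Camera axes: x right, y up, looking along -z (the intrinsics and any distortion apply to the point x, -y, -z); pixel columns grow to the right and rows downward; lengths in m; the calibration is good to about 2 mm. A picture is of the moment at which its call begins. camera_info takes no time and is no camera call.
- arm.sign_off(): hands the job in; it is judged then, once.
The state is a dict: "t": time; "joints": joint angles; "joint_velocities": joint speeds; "effort": joint torques, N m; "position": TCP position; "tool_rot": TCP orientation; "force": force on the tool from outside, world axes, zero at the start; "moment": the same for the moment, N m; "grip_width": finger opening in m; "gripper_force": force on a finger pad.
Only numpy, scipy, OpenCV 4.12 (cv2) and the standard library are available. Lean on these libraries where they do the work, as an engineer would, in place of code of your own. Each camera call takes 0.05 s, during which the arm holds its last target. There are 200 camera calls.

## Task

The hinge pin of the coffee-pod bin has crept out: first, with the lid still shut, push the pin by its red head fully home until the head sits against the hinge. Then lift the lid by its brass bar handle and hold it half open, at 45 degrees from shut, so that somebody can refill the bin; the lid falls shut if let go, so finish still holding the bar, steady, with the lid at that angle. Leave the mug, the syrup bottle and the jar standing where they are.

Things in the scene. Friction and masses are not known exactly. Their poses are not given: they have to be found in the camera images.
- bin: mint-green open box of coffee pods, 170 (x) by 200 (y) by 125 mm tall, fixed to the counter. Origin: centre of its underside; x points from handle side to hinge side, z up. The lid's hinge axis runs along its y at x = +100, z = 131 mm. Brass cheeks (forks) behind the back wall end at y = -96 mm; beyond that to -y stick out only the lid (to y = -103 mm, x below +93 mm) and the pin.
- pin (a joint): how far the hinge pin is pushed in, m. It slides along the bin's +y with about 3 N of friction and stays where it is left. 0 = 32 mm out; 0.032 = home (hard stop), its head against the outermost brass cheek. Starts between 0 and 0.012.
- pin_head (a point): centre of the outer face of the pin's red head, a disc 26 mm in diameter, 8 mm thick, on an 8 mm steel shaft lying on the hinge axis. In the bin's frame: x = +100 mm, z = 131 mm, y = -136 mm + pin (y = -104 mm when home). Push it along the bin's +y.
- lid (a joint): opening angle of the lid, rad: 0 = shut (level), growing as the handle side rises; 0.785 = 45 degrees, stop at 1.35. No spring or detent: let go, it falls shut. Lid and handle weigh 0.33 to 0.68 kg. A darker green plate 183 by 206 by 8 mm; shut, it reaches to x = -90 mm in the bin's frame, its top at z = 133 mm.
- bar (a point): brass bar handle of the lid, 12 mm in diameter, 120 mm long along its y (the bin's y), on two 10 mm posts at y = +-52 mm, 44 mm clear of the lid's edge. The point: mid-bar, 240 mm from the hinge axis. In the bin's frame at lid angle a: x = 100 - 240 cos(a), y = 0, z = 131 + 240 sin(a) mm. Pinched from above across the bar, it turns in the fingers as the lid rises.
- syrup: bystander: amber syrup bottle, 64 mm in diameter and 170 mm tall, standing loose behind the bin's hinge or beyond its +y side. Origin: centre of its underside.
- jar: bystander: pale clear jar with a white lid, 76 mm in diameter and 110 mm tall, standing loose behind the bin's hinge or beyond its +y side. Origin: centre of its underside.
- mug: bystander: blue mug, 80 mm in diameter and 90 mm tall, standing loose beyond the bin's +y side. Origin: centre of its underside.

How it is judged (in metres and radians):
On the way, in this order (a step that is already met when the one before it is completed fails the run):
1. the hinge pin is fully home, the lid still shut (value of joint pin above 0.0295 m and value of joint lid below 0.15 rad), for 0.2 s.
2. the lid is held at 45 degrees by its bar (value of joint lid between 0.68 and 0.89 rad and contact force between the fingers and bin above 0.5 N and distance between the grasp point and bar below 0.07 m), for 0.3 s.
At the end, for the whole second after the job is handed in: Hinge pin home (within 2.5 mm); lid at 45 degrees within 6 (0.68 to 0.89 rad), steady (under 0.15 rad/s); fingers still holding it (over 0.5 N) by the bar (TCP within 70 mm of mid-bar); syrup bottle, jar and mug within 25 mm of where they started (all of step 2 and value of joint pin above 0.0295 m and velocity of joint lid between -0.15 and 0.15 rad/s and distance of each of syrup, jar, mug from where it was at the start of the episode below 0.025 m); the arm keeps its last pose, push and grip.
It fails at once if the lid is lifted (over 0.15 rad) before the hinge pin is home (value of joint lid above 0.15 rad and not (value of joint pin above 0.0295 m)).
It fails at once if the syrup bottle, jar or mug is shifted by more than 25 mm (not (distance of each of syrup, jar, mug from where it was at the start of the episode below 0.025 m)).
It also fails if it takes over 51 s, if anything falls off the work surface, if the arm or the gripper's body presses on something with over 40 N, if the wrist force passes 120 N, or if a joint passes its speed limit or range.

## Working session

There is one attempt and no reset: what is moved stays moved. The work goes in short steps, Python scripts to look and compute and a shell command to move; the robot and the scene stay as the last step left them, time stands still between calls to the robot, and variables do not carry over. Pictures are saved under pics/ and viewed, at most 10 in all, crops included, and the job is handed in when it is done.

```bash
mkdir -p pics; ls; python3 - <<'E'
from plant import arm, eyes
import cv2,numpy as np
for n in("scene","top"):
    cv2.imwrite(f"pics/{n}0.png",eyes.snapshot(n)[:,:,::-1])
    c=eyes.camera_info(n);print(n,{k:np.round(v,4).tolist() if not isinstance(v,str) else v for k,v in c.items()})
print(arm.read_state())
E
```

```text
pics
scene {'K': [[525.557, 0.0, 328.7424], [0.0, 525.557, 231.5907], [0.0, 0.0, 1.0]], 'pose': [[-0.8364, -0.4501, 0.3127, 0.8508], [0.5481, -0.6856, 0.4791, 0.3998], [-0.0013, 0.5721, 0.8202, 0.8048], [0.0, 0.0, 0.0, 1.0]]}
top {'K': [[489.5958, 0.0, 315.5406], [0.0, 489.5958, 241.6829], [0.0, 0.0, 1.0]], 'pose': [[0.0212, 0.984, -0.1771, 0.4747], [-0.9995, 0.0168, -0.0266, -0.0002], [-0.0232, 0.1775, 0.9838, 0.7641], [0.0, 0.0, 0.0, 1.0]]}
{'t': 0.1, 'joints': array([65.79235164, 34.38001997, -0.14635569, 91.6761696 ,  0.10333132,
       54.02395722, -4.56999427]), 'joint_velocities': array([ 0.10965338, -0.01529117, -0.0218502 , -0.12801816, -0.0296906 ,
       -0.02892146,  0.06105146]), 'effort': array([ 6.29787348e-03, -7.77992392e+01,  1.57006145e+00, -2.58622688e+01,
        1.25722549e-02,  5.58226893e-03, -1.43477934e-05]), 'position': array([ 0.24560277, -0.68171277,  0.24920315]), 'tool_rot': array([-1.79920309e+02,  7.26596268e-03,  1.98192659e+01]), 'force': array([ 0.02172805,  0.29876281, -0.09996777]), 'moment': array([-0.01847891,  0.01224506,  0.02820015]), 'gripper_force': 0.0, 'grip_width': 0.0853807464940669}
```

View pics/scene0.png

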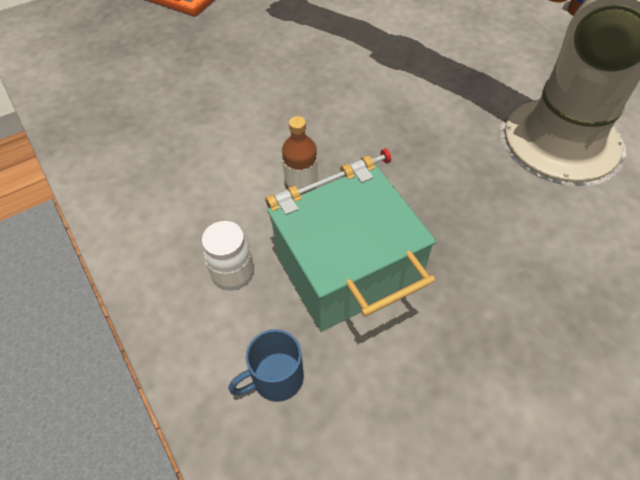

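View pics/top0.png

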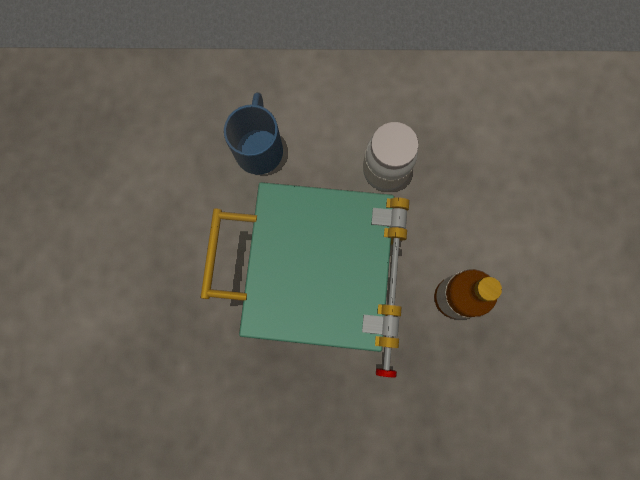

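The top view shows the lid corners at (260,184), (241,336) and (382,350), the bar from (217,211) to (206,297), and the red head at (386,373). In the scene view the head is at (388,156) and the lid corners are at (433,240), (323,292) and (375,168).

```bash
cat > h.py <<'E'
import numpy as np
from plant import arm, eyes
from scipy.optimize import least_squares
C={n:eyes.camera_info(n) for n in("scene","top")}
def proj(n,p):
    P=np.array(C[n]["pose"]);q=(np.asarray(p)-P[:3,3])@P[:3,:3]
    k=np.array(C[n]["K"])@(q*[1,-1,-1]);return k[:2]/k[2]
def red(n):
    import cv2
    im=eyes.snapshot(n).astype(int)
    m=((im[...,0]>110)&(im[...,1]<50)&(im[...,2]<60)).astype(np.uint8)
    num,_,s,c=cv2.connectedComponentsWithStats(m)
    return [(s[i,4],np.round(c[i],1)) for i in range(1,num) if s[i,4]>15]
def b2w(s,p):
    c,d=np.cos(s[2]),np.sin(s[2]);return np.array([s[0]+c*p[0]-d*p[1],s[1]+d*p[0]+c*p[1],p[2]])
E
python3 - <<'E'
from h import *
for n in C: print(n,red(n))
L=[("top",(-.09,.103,.133),(260,184)),("top",(-.09,-.103,.133),(241,336)),("top",(.093,-.103,.133),(382,350)),
("top",(-.14,.06,.131),(217,209)),("top",(-.14,-.06,.131),(205,298)),
("scene",(-.09,-.103,.133),(433,240)),("scene",(-.09,.103,.133),(323,292)),("scene",(.093,-.103,.133),(375,168)),
("top",None,(386,373)),("scene",None,(388,156))]
def f(s):
    return np.concatenate([proj(n,b2w(s,p if p else (.1,-.132+s[3],.131)))-u for n,p,u in L])
r=least_squares(f,[.45,0,-1.6,.006],x_scale=[.1,.1,.1,.01])
print(r.x,np.degrees(r.x[2]));print(r.fun.reshape(-1,2).round(1))
s=r.x
for n,p in dict(head=(.1,-.136+s[3],.131),home=(.1,-.104,.131),bar=(-.14,0,.131),bar45=(.1-.24*.7071,0,.131+.24*.7071)).items(): print(n,b2w(s,p).round(4))
E
```

```text
scene [(np.int32(22), array([386.5, 156. ]))]
top [(np.int32(96), array([385.9, 373.2]))]
[ 0.55943234  0.01373022 -1.65232627  0.00232342] -94.67132166842465
[[-1.3 -2.7]
 [-2.2  0.6]
 [ 0.8  1.9]
 [ 0.9  0.1]
 [ 0.2  0.9]
 [ 3.8 -0.1]
 [-4.3  5. ]
 [-0.2 -5.7]
 [ 0.6  1.2]
 [-2.3 -1. ]]
head [ 0.4181 -0.0751  0.131 ]
home [ 0.4476 -0.0775  0.131 ]
bar [0.5708 0.1533 0.131 ]
bar45 [0.5651 0.0832 0.3007]
```

```bash
python3 - <<'E'
from h import *
import cv2
s=[ 0.55943234,0.01373022,-1.65232627,.00232]
a=[]
for n,(x,y) in dict(scene=(250,130),top=(195,170)).items():
    im=eyes.snapshot(n)[:,:,::-1]
    c=cv2.resize(im[y:y+220,x:x+220],None,fx=1.8*1,fy=1.8,interpolation=cv2.INTER_CUBIC)
    for p in [(-.09,.103,.133),(-.09,-.103,.133),(.093,-.103,.133),(.093,.103,.133),(-.14,.06,.131),(-.14,-.06,.131),(.1,-.132+s[3],.131),(-.085,-.1,0),(-.085,.1,0)]:
        u=(proj(n,b2w(s,p))-[x,y])*1.8
        cv2.drawMarker(c,tuple(int(v) for v in u),(255,0,255),0,9,1)
    a.append(c)
cv2.imwrite("pics/o.png",np.hstack(a))
E
```

```text
(no output)
```

View pics/o.png

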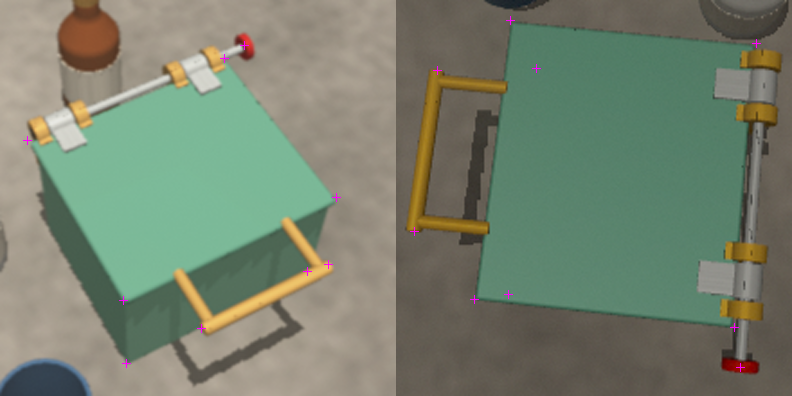

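```bash
python3 - <<'E'
from h import *
L=[("top",(-.09,.103,.133),(259.4,183.3)),("top",(-.09,-.103,.133),(240,335.6)),("top",(.093,-.103,.133),(383.3,351.7)),
("top",(-.14,.06,.131),(217.8,209.4)),("top",(-.14,-.06,.131),(204.6,297.4)),
("scene",(-.09,-.103,.133),(435.3,241.7)),("scene",(-.09,.103,.133),(317.8,296.7)),("scene",(.093,-.103,.133),(375.6,165.6)),("scene",(-.14,.06,.131),(363.3,313)),("scene",(-.14,-.06,.131),(433.3,278)),
("top",None,(386,373.3)),("scene",None,(386.3,155.8))]
def f(s):
    return np.concatenate([proj(n,b2w(s,p if p else (.1,-.132+s[3],.131)))-u for n,p,u in L])
r=least_squares(f,[.45,0,-1.6,.006],x_scale=[.1,.1,.1,.01],loss="soft_l1")
s=r.x;print(s.tolist(),np.degrees(s[2]));print(f(s).reshape(-1,2).round(1).tolist())
for n,p in dict(head=(.1,-.136+s[3],.131),home=(.1,-.104,.131),bar=(-.14,0,.131),bar45=(.1-.24*.7071,0,.131+.24*.7071)).items(): print(n,b2w(s,p).round(4))
# bottle cap at z .17
print(least_squares(lambda q:proj("top",[q[0],q[1],.17])-[488,289],[.5,-.15]).x)
E
python3 -m handwheel '[[[0,0,0,0.1,-0.116,0,-1],[0,0,0,0.1,-0.116,0,-1],[0,0,0,0.1,-0.116,0,-1],[0,0,0,0.1,-0.116,0,-1],[0,0,0,0.1,-0.116,0,-1],[0,0,0,0.1,-0.116,0,-1],[0,0,0,0.1,-0.116,0,-1],[0,0,0,0.1,-0.116,0,-1]]]' 60
python3 -m handwheel '[[[0,0,0,0.1,-0.116,0,-1],[0,0,0,0.1,-0.116,0,-1],[0,0,0.0455,0,0,0,-1],[0,0,0.0455,0,0,0,-1],[0,0,0.0455,0,0,0,-1],[0,0,0,0,0,0,-1],[0,0,0,0,0,0,-1],[0,0,0,0,0,0,-1]]]'
```

```text
[0.5597311873370335, 0.01406857323300363, -1.6561865000994422, 0.003094088346709452] -94.89249654224113
[[-0.6, -2.4], [-1.8, 0.5], [-1.1, 0.2], [0.1, -0.9], [0.2, 0.8], [1.5, -1.2], [0.5, 0.5], [-0.5, -3.0], [-1.5, -0.3], [-1.2, -0.5], [-0.1, 0.2], [-0.7, -0.3]]
head [ 0.4188 -0.0742  0.131 ]
home [ 0.4476 -0.0767  0.131 ]
bar [0.5717 0.1536 0.131 ]
bar45 [0.5657 0.0835 0.3007]
[ 0.52735001 -0.19274255]
t: 1.1
position: [0.3776, -0.3371, 0.2502]
tool_rot: [180.0, -0.0, 19.8]
force: [0.3, -0.5, -0.1]
grip_width: 0.0002
gripper_force: 0.0
t: 1.9
position: [0.41, -0.2531, 0.25]
tool_rot: [180.0, -0.0, -4.6]
force: [0.2, -0.3, 0.1]
grip_width: 0.0001
gripper_force: 0.0
```

```bash
python3 -m handwheel '[[[0,-0.0417,0,0,0,0,-1],[0,-0.0417,0,0,0,0,-1],[0,0,0,0,-0.149,0,-1],[0,0,0,0,-0.149,0,-1],[0,0,0,0,-0.149,0,-1],[0,0,0,0,-0.149,0,-1],[0,0,0,-0.101,0,0.027,-1],[0,0,0,0,0,0,-1]]]'
python3 -c "
from plant import arm;print(arm.read_state()['joints'].round(1))"
```

```text
t: 2.7
position: [0.3903, -0.0712, 0.2499]
tool_rot: [-180.0, 15.2, -4.5]
force: [-0.4, -1.3, -0.1]
grip_width: 0.0
gripper_force: 0.0
[  2.3  18.4   0.4 124.   -0.8  52.8 -91.3]
```

```bash
python3 -m handwheel '[[[0,0,0,0.0312,0,0.116,-1],[0,0,0,0.0312,0,0.116,-1],[0,0,0,0.0312,0,0.116,-1],[0,0,0,0,0,0,-1],[0,0,0,0,0,0,-1],[0,0,0,0,0,0,-1],[0,0,0,0,0,0,-1],[0,0,0,0,0,0,-1]]]'
python3 - <<'E'
from h import *
import cv2
print(arm.read_state()['joints'].round(1))
a=[]
for n,(x,y) in dict(scene=(280,80),top=(280,280)).items():
    im=eyes.snapshot(n)[:,:,::-1]
    a.append(cv2.resize(im[y:y+200,x:x+200],None,fx=1.9,fy=1.9))
cv2.imwrite("pics/p1.png",np.hstack(a))
E
```

```text
t: 3.5
position: [0.3942, -0.0723, 0.143]
tool_rot: [-180.0, 14.9, -4.8]
force: [-0.4, -0.1, 0.8]
grip_width: 0.0002
gripper_force: 0.0
[ 2.700e+00  2.870e+01 -1.000e-01  1.293e+02 -8.000e-01  3.680e+01
 -9.130e+01]
```

View pics/p1.png

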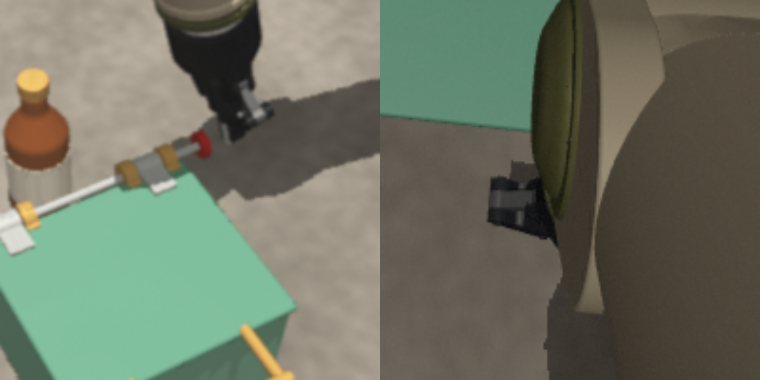

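The picture shows the closed fingers just outside the red head, at (203,143) in the left crop and clear of it. I'll push next.

```bash
python3 -m handwheel '[[[0,0,0,0.0161,0,-0.0043,-1],[0,0,0,0.0161,0,-0.0043,-1],[0,0,0,0.0161,0,-0.0043,-1],[0,0,0,0.0161,0,-0.0043,-1],[0,0,0,0.0161,0,-0.0043,-1],[0,0,0,0.0161,0,-0.0043,-1],[0,0,0,0.0161,0,-0.0043,-1],[0,0,0,0,0,0,-1]]]'
```

```text
t: 4.4
position: [0.4295, -0.0752, 0.1418]
tool_rot: [180.0, 15.0, -4.8]
force: [-0.6, 0.6, 0.4]
grip_width: 0.0
gripper_force: 0.5
```

```bash
python3 - <<'E'
from h import *
import cv2
print(red("scene"))
s=[0.55973,0.01407,-1.65619]
for q in (.003,.01,.02,.025,.032): print(q,proj("scene",b2w(s,(.1,-.132+q,.131))).round(1))
im=eyes.snapshot("scene")[:,:,::-1]
cv2.imwrite("pics/p2.png",cv2.resize(im[100:220,320:440],None,fx=4,fy=4))
E
```

```text
[(np.int32(41), array([377.1, 158.5]))]
0.003 [385.7 155.4]
0.01 [382.3 156.9]
0.02 [377.3 158.9]
0.025 [374.9 159.9]
0.032 [371.4 161.3]
```

View pics/p2.png

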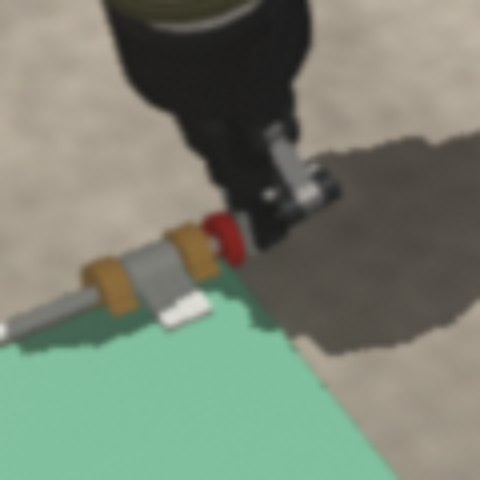

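The head, at (225,240) in the crop, has gone in to about 20 mm. I'll keep pushing.

```bash
python3 -m handwheel '[[[0,0,0,0.0129,0,-0.0034,-1],[0,0,0,0.0129,0,-0.0034,-1],[0,0,0,0.0097,0,-0.0026,-1],[0,0,0,0.0065,0,-0.0017,-1],[0,0,0,0,0,0,-1],[0,0,0,0,0,0,-1],[0,0,0,0,0,0,-1],[0,0,0,0,0,0,-1]]]'; python3 -c "
from h import *;print(red('scene'))"
```

```text
t: 5.3
position: [0.4374, -0.0759, 0.1417]
tool_rot: [180.0, 15.5, -4.8]
force: [-12.3, 2.2, 4.1]
grip_width: -0.0005
gripper_force: 6.8
[(np.int32(24), array([373.7, 159.5]))]
```

```bash
python3 -m handwheel '[[[0,0,0,0.0065,0,-0.0017,-1],[0,0,0,0.0065,0,-0.0017,-1],[0,0,0,0,0,0,-1],[0,0,0,0,0,0,-1],[0,0,0,0,0,0,-1],[0,0,0,0,0,0,-1],[0,0,0,0,0,0,-1],[0,0,0,0,0,0,-1]]]'; python3 - <<'E'
from h import *
import cv2
print(red('scene'))
im=eyes.snapshot("scene")[:,:,::-1]
cv2.imwrite("pics/p3.png",cv2.resize(im[100:220,320:440],None,fx=4,fy=4))
E
```

```text
t: 6.15
position: [0.4378, -0.0759, 0.1417]
tool_rot: [180.0, 15.9, -4.8]
force: [-20.8, 3.2, 9.4]
grip_width: -0.0003
gripper_force: 11.7
[(np.int32(22), array([373.8, 159.9]))]
```

View pics/p3.png

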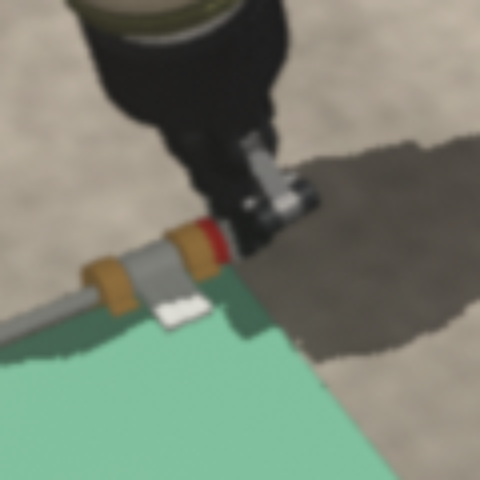

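The head is now tight against the brass cheek at (210,245), with 20 N at the stop, so the pin is home. I'll retreat, raise and straighten the tool, then open the fingers.

```bash
python3 -m handwheel '[[[0,0,0,-0.1127,0,0.03,-1],[0,0,0,0,0,0,-1],[0,0,0,-0.04,0,-0.15,-1],[0,0,0,-0.04,0,-0.15,-1],[0,0,0,-0.04,0,-0.15,-0.5],[0,0.0417,0,0,0,0,-0.1],[0,0.0417,0,0,0,0,-0.1],[0,0,0,0,0,0,-0.1]]]' 60; python3 -c "
from h import *;print(red('scene'),red('top'))
for n in C:print(proj(n,b2w([0.55973,0.01407,-1.65619],(.1,-.1,.131))))"
```

```text
t: 7.05
position: [0.4094, -0.0739, 0.2827]
tool_rot: [180.0, -0.3, -4.8]
force: [0.1, -0.2, -0.0]
grip_width: 0.0384
gripper_force: 0.0
[] [(np.int32(78), array([387.1, 349.6]))]
[371.37864835 161.33757071]
[387.79376185 350.00798432]
```

```bash
python3 -m handwheel '[[[0,0,0,0.0793,-0.1335,0,-0.1],[0,0,0,0.0793,-0.1335,0,-0.1],[0,0,0,0.0793,-0.1335,0,-0.1],[0,0,0,0.0793,-0.1335,0,-0.1],[0,0,0,0.0793,-0.1335,0,-0.1],[0,0,0,0.0793,-0.1335,0,-0.1],[0,0,0,0,0,0,-0.1],[0,0,0,0,0,0.12,-0.1]]]' 60
python3 - <<'E'
from h import *
import cv2
a=[]
for n,(x,y) in dict(scene=(300,180),top=(150,160)).items():
    im=eyes.snapshot(n)[:,:,::-1]
    a.append(cv2.resize(im[y:y+190,x:x+190],None,fx=2,fy=2))
cv2.imwrite("pics/p4.png",np.hstack(a))
E
```

```text
t: 7.95
position: [0.5769, 0.1567, 0.2473]
tool_rot: [-179.9, -0.2, -4.6]
force: [0.1, -0.4, -1.3]
grip_width: 0.0383
gripper_force: 0.0
```

View pics/p4.png

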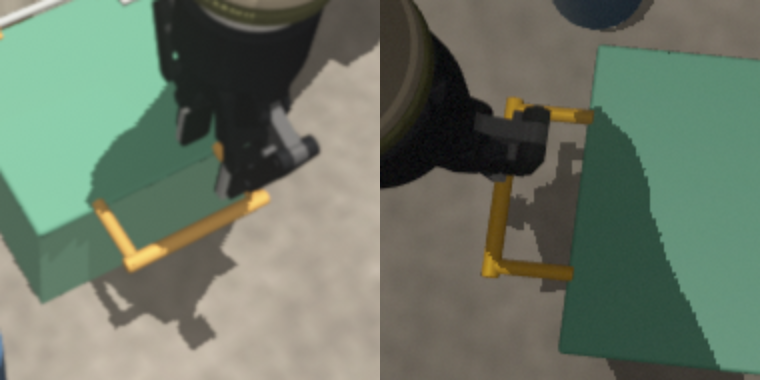

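The fingers straddle the bar from above, at (510,140) in the right crop. I'll descend and close on it.

```bash
python3 -m handwheel '[[[0,0,0,-0.016,0.0113,0.096,-0.1],[0,0,0,0,0,0.096,-0.1],[0,0,0,0,0,0.096,-0.1],[0,0,0,0,0,0.096,-0.1],[0,0,0,0,0,0,-0.1],[0,0,0,0,0,0,-0.1],[0,0,0,0,0,0,-0.1],[0,0,0,0,0,0,-0.1]]]' 60
```

```text
t: 8.85
position: [0.5688, 0.1511, 0.1319]
tool_rot: [-180.0, -0.1, -4.8]
force: [-0.0, -0.0, -0.6]
grip_width: 0.0385
gripper_force: 0.0
```

```bash
python3 -m handwheel '[[[0,0,0,0,0,0,-0.4],[0,0,0,0,0,0,-1],[0,0,0,0,0,0,-1],[0,0,0,0,0,0,-1],[0,0,0,0,0,0,-1],[0,0,0,0,0,0,-1],[0,0,0,0,0,0,-1],[0,0,0,0,0,0,-1]]]' 60
```

```text
t: 9.65
position: [0.5687, 0.1539, 0.1315]
tool_rot: [-179.8, -0.1, -4.6]
force: [-0.9, 7.2, 4.7]
grip_width: 0.0099
gripper_force: 58.4
```

```bash
python3 -m handwheel '[[[0,0,0,0,0.001,-0.0393,-1],[0,0,0,0,0.0029,-0.0392,-1],[0,0,0,0,0.0048,-0.039,-1],[0,0,0,0,0.0067,-0.0387,-1],[0,0,0,0,0.0086,-0.0383,-1],[0,0,0,0,0.0105,-0.0378,-1],[0,0,0,0,0.0123,-0.0373,-1],[0,0,0,0,0.0141,-0.0366,-1]]]' 80
```

```text
t: 10.45
position: [0.5671, 0.1364, 0.2235]
tool_rot: [-179.7, -0.1, -4.6]
force: [0.2, 6.3, -0.0]
grip_width: 0.0096
gripper_force: 78.4
```

```bash
python3 -m handwheel '[[[0,0,0,0,0.0159,-0.0359,-1],[0,0,0,0,0.0177,-0.0351,-1],[0,0,0,0,0.0194,-0.0342,-1],[0,0,0,0,0.021,-0.0332,-1],[0,0,0,0,0.0226,-0.0321,-1],[0,0,0,0,0.0242,-0.031,-1],[0,0,0,0,0.0256,-0.0297,-1],[0,0,0,0,0.0271,-0.0284,-1]]]' 80
python3 -m handwheel '[[[0,0,0,0,0,0,-1],[0,0,0,0,0,0,-1],[0,0,0,0,0,0,-1],[0,0,0,0,0,0,-1],[0,0,0,0,0,0,-1],[0,0,0,0,0,0,-1],[0,0,0,0,0,0,-1],[0,0,0,0,0,0,-1]]]' 80
python3 - <<'E'
from h import *
import cv2
a=[]
for n,(x,y) in dict(scene=(190,80),top=(150,80)).items():
    im=eyes.snapshot(n)[:,:,::-1]
    a.append(cv2.resize(im[y:y+320,x:x+320],None,fx=1.2,fy=1.2))
cv2.imwrite("pics/p5.png",np.hstack(a)); print(red("top"))
p=arm.read_state()['position'];s=[0.55973,0.01407]
d=p[:2]-s;u=np.array([np.cos(-1.65619),np.sin(-1.65619)])
print(np.degrees(np.arctan2(p[2]-.131,.1-d@u)))
E
```

```text
t: 11.25
position: [0.5629, 0.0863, 0.3025]
tool_rot: [-179.6, -0.2, -4.5]
force: [-1.6, 16.8, 11.1]
grip_width: 0.0092
gripper_force: 78.7
t: 12.05
position: [0.563, 0.0865, 0.3026]
tool_rot: [-179.6, -0.2, -4.5]
force: [-2.3, 14.5, 12.5]
grip_width: 0.0093
gripper_force: 78.2
[(np.int32(27), array([276.3, 211.3])), (np.int32(87), array([389.7, 350.5]))]
44.84728501042765
```

View pics/p5.png

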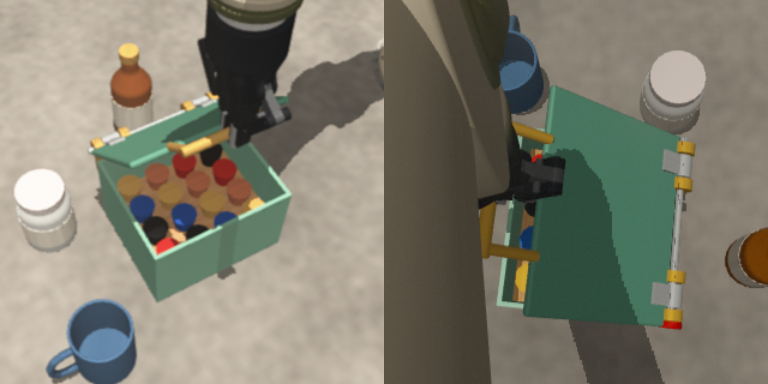

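The lid is open at about 45° with the bar in the fingers, at (205,142) in the left crop. The pin head is still against the cheek at (672,325) in the right crop, and the mug, syrup bottle and jar haven't moved.

```bash
python3 -c "
from plant import arm;print(arm.sign_off())"
```

```text
the job is handed in; nothing more can be done
None
```

I pushed the pin fully home with the lid shut, then lifted the lid to about 44.8° and handed in with the bar still gripped and steady, and the mug, syrup bottle and jar where they stood; hand-in returned no verdict.

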